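# Gauge a printing block on the bench caliper

## Task

Gauge the width of the pale wooden printing block on the bench caliper: slide the jaw open by its blue tab, lay the block flat on the bed and slip it lengthwise under the sprung brass hold-down arm, up to the end stop and alongside the fixed jaw. Then slide the jaw shut until it clamps the block against the fixed jaw with the red sprung anvil pressed about halfway in, never all the way, and let go so that the jaw stays there. Leave the dark block, the iron weight, the calculator and the brush pot where they are.

Things in the scene. Friction and masses are not known exactly. Their poses are not given: they have to be found in the camera images.
- caliper: Bench caliper, fixed. Origin: underside centre of its grey bed, 260 (own x) x 105 (own y) x 12 mm thick. Blocks slide in lengthwise from the near (-x) end towards +x. Fixed jaw on the +y side; a 12 mm high steel slide (x 30 to 80 mm) runs out to y = -230 mm and carries the movable jaw. An end stop 24 mm high has its near face at x = 105 mm; behind it, 62 mm high cheeks carry the hold-down's hinge.
- block_home (a point): Point on top of the bed (x 30, y 2, z 12 mm from the caliper's origin), where the centre of the block's underside lies when the block is home: end on the end stop, long side on the fixed jaw. Its axes are the caliper's.
- fixed_jaw: Fixed steel jaw on the bed: 50 mm long, 15 mm thick, 33 mm high. Origin: bottom centre of its flat working face, which looks to the caliper's -y, at x 55, y 30, z 12 mm in the caliper's frame; so the face covers x = 30 to 80 mm.
- jaw (a joint): Movable jaw carriage on the slide, m: the gap between the fixed jaw's face and the anvil's face while the anvil is fully out. Grows as the jaw opens (towards the caliper's -y); travel 0 to 0.100. It drags with about 13 N of friction and stays where it is left.
- jaw_tab (a point): Middle of the top of the upright blue tab that moves the jaw. Tab: 36 mm along the caliper's x, 14 mm thick along its y, standing 43 mm proud of the dark carriage (carriage top 45 mm, tab top 88 mm above the bench), at caliper x = 55 mm. The anvil's face, fully out, lies 47 mm from the tab's middle towards the fixed jaw.
- anvil (a joint): Red sprung anvil (50 mm long, 28 mm high plate) at the front of the jaw, m: how far it is pressed back into the jaw. 0 = fully out, 0.010 = bottomed. Spring 1.2 N per mm. Its stem's 4 mm next to the red plate are black, the rest white: at rest 10 mm of white shows, half pressed 5 mm, bottomed none.
- holddown (a joint): Sprung brass arm hinged above the end stop, reaching over the bed's middle towards -x; rad, 0 = down, grows as its free end rises; about 0.15 on the block. At rest its black pad hangs 24 mm over the bed (block: 32 mm). Its free end is a 24 mm wide ramp turned up 30 degrees (tip at caliper x = 27 mm, underside 47 mm over the bed): a block slid in lifts it; it then bears down with about 1.5 N.
- holddown_pad (a point): Lowest point of the hold-down's pad; at rest at x 70, y 2, z 36 mm in the caliper's frame.
- pale_block: The block to gauge: pale wood, two green stripes across its top, 150 mm long (own x) by 56 mm wide (own y) by 32 mm thick, about 0.2 kg, the same either way round. Origin: centre of its underside. It starts lying flat on the bench to the left of the caliper.
- dark_block: Bystander of the same size: dark brown wood, two yellow stripes. Origin: centre of its underside.
- weight: Bystander: iron press weight, 130 x 70 mm base with a bar handle, 91 mm high. Origin: centre of its underside.
- calculator: Bystander: black pocket calculator, 135 x 80 x 18 mm. Origin: centre of its underside.
- brush_pot: Bystander: brown wooden pot, 90 mm across, 85 mm high, with brush handles up to 155 mm. Origin: centre of its underside.
Things that resemble listed ones, but are neither listed nor needed, are in the scene too. Of the things shaped like the pale_block, the wood one is meant.

How it is judged:
On the way, in this order (a step that is already met when the one before it is completed fails the run):
1. the jaw is open wider than the block (value of joint jaw above 0.058 m), for 0.2 s.
2. the pale block lies flat on the bed under the raised hold-down arm, the anvil not yet pressed (x of pale_block in the frame of block_home between -0.02 and 0.006 m and y of pale_block in the frame of block_home between -0.012 and 0.006 m and z of pale_block in the frame of block_home between -0.004 and 0.004 m and angle between pale_block's own z axis and vertical below 0.06 rad and angle between the x axis of pale_block and the x axis of caliper, either way round below 0.08 rad and value of joint holddown between 0.08 and 0.25 rad and value of joint anvil below 0.001 m), for 0.2 s.
3. the jaw is shut on the block: anvil pressed 2.5 to 8.5 mm and the block bearing on the fixed jaw (x of pale_block in the frame of block_home between -0.02 and 0.006 m and y of pale_block in the frame of block_home between -0.012 and 0.006 m and z of pale_block in the frame of block_home between -0.004 and 0.004 m and angle between pale_block's own z axis and vertical below 0.06 rad and angle between the x axis of pale_block and the x axis of caliper, either way round below 0.08 rad and value of joint holddown between 0.08 and 0.25 rad and value of joint anvil between 0.0025 and 0.0085 m and contact force between pale_block and fixed_jaw above 0.5 N), for 0.2 s.
At the end, for the whole second after the job is handed in: The pale block rests flat on the bed, in line (0.08 rad), within 20 mm of the end stop, keeping the hold-down raised (0.08 to 0.25 rad); anvil pressed 2.5 to 8.5 mm, jaw at 0.044 to 0.056, block bearing on the fixed jaw with over 0.5 N (all of step 3 and linear speed of pale_block below 0.01 m/s and value of joint jaw between 0.044 and 0.056 m); the robot touches nothing.
It fails at once if the dark block is moved more than 20 mm (distance of dark_block from where it was at the start of the episode above 0.02 m).
It fails at once if the iron weight is moved more than 20 mm (distance of weight from where it was at the start of the episode above 0.02 m).
It fails at once if the calculator is moved more than 20 mm (distance of calculator from where it was at the start of the episode above 0.02 m).
It fails at once if the brush pot is moved more than 20 mm (distance of brush_pot from where it was at the start of the episode above 0.02 m).
It fails at once if the anvil is pressed all the way in (over 9.6 mm) (value of joint anvil above 0.0096 m).
It also fails if it takes over 59 s, if anything falls off the work surface, if the arm or the gripper's body presses on something with over 40 N, if the wrist force passes 120 N, or if a joint passes its speed limit or range.

## Robot

A 7-joint arm with a two-finger parallel gripper is mounted at the origin on the work surface. World frame = base frame: x ahead of the robot, y to its left, z up, the work surface at z = 0. Lengths are in m, angles in rad, forces in N, time in s.
With the tool pointing down it reaches from about 0.425 to 0.925 m from the base axis. Payload 6.8 kg.
Tool frame: the origin (TCP) lies on the mounting face of the last link; the fingertips stand 173 mm ahead of it and the grasp point (between the pads) lies 155 mm ahead of it; z points along the fingers, y is the line along which they close (so a half turn about z gives the same grasp; the last joint's range is limited). The gripper opens to 85 mm and grips with 20 to 120 N. Pads are 22 mm wide; open, the fingers measure 114 mm over their backs; the gripper's body (76 mm by 85 mm) begins 54 mm behind the grasp point. The pads swing forward as they close: fully open they stand 13 mm farther back than shut.
Start: joints at [-1.222, 0.477, 0.022, 1.555, -0.011, 1.109, -0.083], TCP at [0.298, 0.606, 0.405] pointing down, gripper open.
Joint ranges: [-2.96, 2.96], [-0.34, 2.1], [-1.41, 1.46], [0.24, 2.44], [-1.37, 4.51], [0.17, 1.92], [-2.96, 2.96]. Speed limits (rad/s): [2.39, 2.39, 3.14, 3.14, 3.14, 3.14, 3.14].

## Interface

Orientations are given as a rotation vector (axis times angle).
In Python, from bench import r gives the robot as it stands.
- The arm moves only by the tool carry_out, never from a script. Its argument "moves" is a list of rows, each a list of 5 numbers: the shift along the tool's x, y, z in m, then the turn about the tool's z in rad, then the finger opening in m, from 0 to 0.0854. In form: [[dx, dy, dz, roll, claw], ...]. A call has exactly 8 rows; each row is the pose to reach, as a shift and turn from the pose commanded when the call began, along the tool's axes at that moment; what a row does not reach only later rows make up. A row lasts 1/10 s, in which the tool goes at most 50 mm and 8.59 degrees, less where a joint would pass 70% of its speed; a pose out of reach is approached as far as the arm can. A call with a gripper value outside its range is refused whole. The fingers move at their own pace and stop on an object; "force" is the grip in N (left out, the last holds). Time passes only in rows, so rows that repeat a pose let the fingers close, or fill a call up. It gives the time, the measured TCP pose, the force, the opening and the grip force at its end, in the units of the state.
- r.get_obs(): the state, without advancing time (a new reading comes with each control period).
- r.grab_frame(name): name is "scene" or "top" or "wrist"; returns the picture (480x640x3 uint8, red, green, blue); there is no depth.
- r.calibration(name): a dict with "fx", "fy", "cx", "cy" (pixels), "rvec" (rotation vector, rad) and "tvec" (3), from world to camera coordinates, as OpenCV has them. Camera axes: x right, y down, z forward; pixel columns grow to the right and rows downward; lengths in m; the calibration is good to about 2 mm. A picture is of the moment at which its call begins: read the wrist's pose just before it. calibration takes no time and is no camera call; for the wrist camera it gives the pose at the moment of the call.
- r.hand_in(): hands the job in; it is judged then, once.
The state is a dict: "clock": time; "joints": joint angles; "qvel": joint speeds; "tau": joint torques, N m; "tcp_pos": TCP position; "orientation": TCP orientation; "contact_force": force on the tool from outside, world axes, zero at the start; "moment": the same for the moment, N m; "grip_width": finger opening in m; "gripper_force": force on a finger pad.
Only numpy, scipy, OpenCV 4.12 (cv2) and the standard library are available. Lean on these libraries where they do the work, as an engineer would, in place of code of your own. Each camera call takes 0.05 s, during which the arm holds its last target. There are 200 camera calls.

## Working session

There is one attempt and no reset: what is moved stays moved. The work goes in short steps, Python scripts to look and compute and a tool call to move; the robot and the scene stay as the last step left them, time stands still between calls to the robot, and variables do not carry over. Pictures are saved under pics/ and viewed, at most 10 in all, crops included, and the job is handed in when it is done.

Besides the shell and the picture viewer there is one more tool, called after "Request:" as name(argument=value, ...), one argument or row to a line, values as JSON. carry_out: Moves the arm, as the interface text tells. Its arguments: {"type":"object","properties":{"moves":{"type":"array","items":{"type":"array","items":{"type":"number"}}},"force":{"type":"number"}},"required":["moves"]}

```bash
mkdir -p pics; ls
cat > h.py <<'E'
import numpy as np, cv2
from bench import r
R=lambda v: cv2.Rodrigues(np.array(v,float))[0]
def snap(n,f):
    c=r.calibration(n); im=r.grab_frame(n); cv2.imwrite('pics/'+f,im[:,:,::-1]); return c
def ray(c,u,v,z):
    "world point at height z seen at pixel u,v"
    Rm=R(c['rvec']); o=-Rm.T@np.array(c['tvec']).ravel()
    d=Rm.T@np.array([(u-c['cx'])/c['fx'],(v-c['cy'])/c['fy'],1]); return o+d*(z-o[2])/d[2]
def proj(c,p):
    K=np.array([[c['fx'],0,c['cx']],[0,c['fy'],c['cy']],[0,0,1]])
    return cv2.projectPoints(np.array(p,float).reshape(-1,1,3),np.array(c['rvec'],float),np.array(c['tvec'],float),K,None)[0].reshape(-1,2)
def tool(p,o=None):
    "shift in tool axes to bring TCP to world p"
    s=r.get_obs(); return R(s['orientation']).T@(np.array(p)-s['tcp_pos'])
E
python3 - <<'E'
from h import *
snap('scene','s0.png');snap('top','t0.png');print(r.get_obs()); print(r.calibration('top'))
E
```

```text
pics
{'clock': 0.1, 'joints': array([-1.22210198,  0.47773245,  0.0223512 ,  1.55635567, -0.01150981,
        1.10928157, -0.083105  ]), 'qvel': array([-9.44597982e-06, -7.74834221e-04,  1.42878316e-03, -2.41919385e-03,
        5.07966169e-04,  4.56194320e-05,  2.55037149e-05]), 'tau': array([ 4.15311952e-03, -5.97756529e+01,  1.61367539e+00, -2.81956565e+01,
        1.28566381e-02,  5.04704949e-03,  1.81980204e-05]), 'tcp_pos': array([0.29760988, 0.60557462, 0.40381148]), 'orientation': array([-7.11245049e-01, -3.05975410e+00,  2.55737465e-03]), 'contact_force': array([0.0718796 , 0.6769338 , 0.09047323]), 'moment': array([-0.06532924, -0.00643474, -0.01552453]), 'gripper_force': 0.0, 'grip_width': 0.08542698249536089}
{'fx': 471.1741937437619, 'fy': 471.1741937437619, 'cx': 318.1776187400924, 'cy': 246.6020519462596, 'rvec': array([ 2.1563911 , -2.19659744,  0.0994282 ]), 'tvec': array([0.08245976, 0.45823688, 1.51112536])}
```

View pics/t0.png

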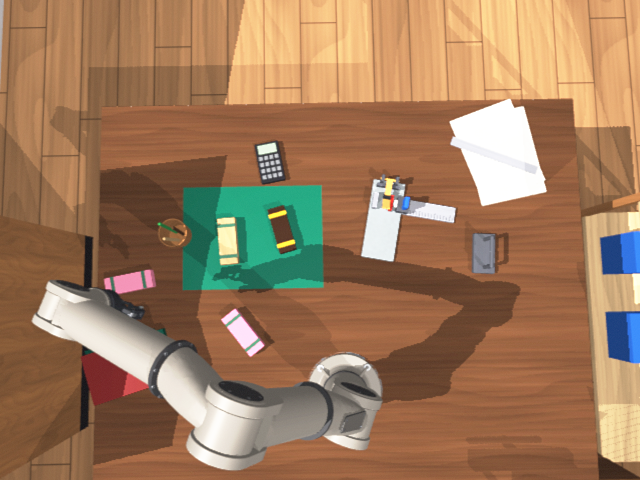

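View pics/s0.png

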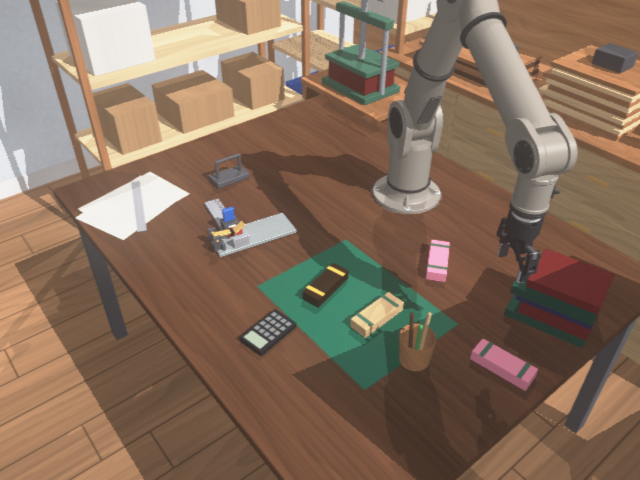

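Run:
```python
import cv2,numpy as np
im=cv2.imread('pics/t0.png')
a=im[170:270,205:305];b=im[170:270,358:458]
cv2.imwrite('pics/c0.png',cv2.resize(np.hstack([a,b]),None,fx=4,fy=4,interpolation=cv2.INTER_CUBIC))
```

```text
(no output)
```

View pics/c0.png

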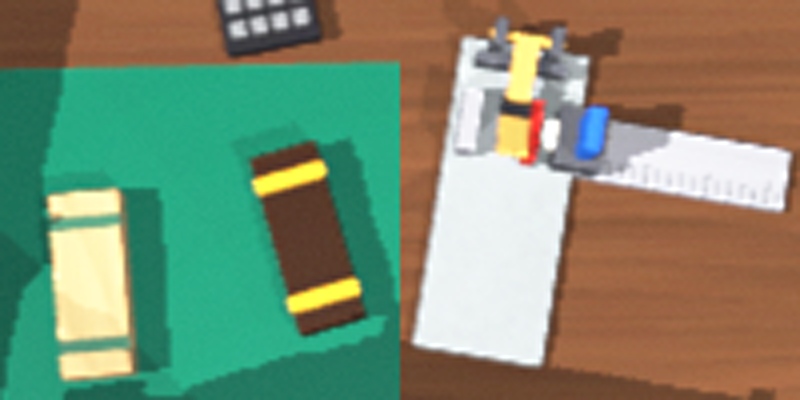

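```bash
cat >> h.py <<'E'
def fit(model,world):
    "2D rigid fit: returns xy, angle"
    m=np.array(model,float);w=np.array(world)[:,:2];mc=m-m.mean(0);wc=w-w.mean(0)
    a=np.arctan2((mc[:,0]*wc[:,1]-mc[:,1]*wc[:,0]).sum(),(mc*wc).sum())
    Q=np.array([[np.cos(a),-np.sin(a)],[np.sin(a),np.cos(a)]]);t=w.mean(0)-Q@m.mean(0)
    return t,a,np.linalg.norm(m@Q.T+t-w,axis=1)
E
python3 - <<'E'
from h import *
c=r.calibration('top')
f=lambda u,v,x0,z: ray(c,x0+(u+.5)/4-.5,170+(v+.5)/4-.5,z)
B=[f(u,v,205,.032) for u,v in [(46,193),(120,188),(134,376),(60,381)]]
print(fit([[.075,.028],[.075,-.028],[-.075,-.028],[-.075,.028]],B))
C=[f(u,v,258,.012) for u,v in [(462,38),(588,58),(545,366),(413,346)]]
print(fit([[.13,.0525],[.13,-.0525],[-.13,-.0525],[-.13,.0525]],C))
D=[f(u,v,205,.032) for u,v in [(251,157),(316,142),(366,318),(301,334)]]
print(fit([[.075,.028],[.075,-.028],[-.075,-.028],[-.075,.028]],D))
t=f(597,107,258,.088); t2=f(592,153,258,.088);print(t,t2)
s=r.get_obs();print(R(s['orientation']), r.calibration('wrist'))
Rm=R(c['rvec']);print(-Rm.T@c['tvec'])
E
```

```text
(array([0.48337253, 0.36762749]), np.float64(0.06961496546225115), array([0.0031295 , 0.00205338, 0.00295552, 0.00181525]))
(array([ 0.54477715, -0.14115974]), np.float64(-0.17698048466949734), array([0.00064417, 0.00084185, 0.002108  , 0.00193658]))
(array([0.51810837, 0.19090537]), np.float64(0.2567336167090869), array([0.00121899, 0.00192743, 0.00100519, 0.00179554]))
[ 0.60668196 -0.20697974  0.088     ] [ 0.57027957 -0.20177757  0.088     ]
[[-8.97472405e-01  4.41070170e-01 -6.21836831e-04]
 [ 4.41070594e-01  8.97471114e-01 -1.52707286e-03]
 [-1.15465694e-04 -1.64477969e-03 -9.99998641e-01]] {'fx': 357.5362883461755, 'fy': 357.5362883461755, 'cx': 324.26394697103365, 'cy': 240.16857838308533, 'rvec': array([-2.44408252, -1.52554849, -0.22195006]), 'tvec': array([-0.67340648, -0.03914789,  0.38093879])}
[0.32300937 0.07818611 1.54590827]
```

```bash
cat >> h.py <<'E'
def plan(x,y,z,yaw):
    "tool shift/roll to bring TCP to x,y,z with tool y axis along world yaw (mod pi)"
    s=r.get_obs();M=R(s['orientation']);d=M.T@(np.array([x,y,z])-s['tcp_pos'])
    a=np.arctan2(M[1,1],M[0,1]);e=(yaw-a+np.pi/2)%np.pi-np.pi/2
    print('t',round(s['clock'],2),'shift',d.round(4),'roll',round(-e,4),'F',s['contact_force'].round(1),'w',round(s['grip_width'],4),'q7',round(s['joints'][6],2))
E
python3 - <<'E'
from h import *
c=r.calibration('wrist');Rm=R(c['rvec']);s=r.get_obs();M=R(s['orientation'])
print('cam in tool',M.T@(-Rm.T@c['tvec']-s['tcp_pos']),'\n',M.T@Rm.T)
plan(.47,.33,.40,1.5708+.07)
E
```

```text
cam in tool [ 7.42529361e-02 -9.06443152e-06  3.04437518e-02] 
 [[ 0.00146143 -0.95685567 -0.29055996]
 [ 0.99999677  0.0020029  -0.00156617]
 [ 0.00208056 -0.29055673  0.9568555 ]]
t 0.1 shift [-0.2763 -0.1713  0.0041] roll -0.5268 F [0.1 0.7 0.1] w 0.0854 q7 -0.08
```

Request:
carry_out(
  moves=[
    [-0.276, -0.171, 0.004, -0.527, 0.0854],
    [-0.276, -0.171, 0.004, -0.527, 0.0854],
    [-0.276, -0.171, 0.004, -0.527, 0.0854],
    [-0.276, -0.171, 0.004, -0.527, 0.0854],
    [-0.276, -0.171, 0.004, -0.527, 0.0854],
    [-0.276, -0.171, 0.004, -0.527, 0.0854],
    [-0.276, -0.171, 0.004, -0.527, 0.0854],
    [-0.276, -0.171, 0.004, -0.527, 0.0854],
  ],
)

```text
clock: 0.9
tcp_pos: [0.4727, 0.3257, 0.4004]
orientation: [-0.097, 3.14, -0.004]
contact_force: [0.2, 0.2, 0.8]
grip_width: 0.0852
gripper_force: 0.0
```

Run:
```python
from h import *
import pickle
c=snap('wrist','w0.png');pickle.dump(c,open('w0.pkl','wb'));print(r.get_obs()['tcp_pos'])
u=np.array([.9844,-.1761]);v=np.array([.1761,.9844]);o=np.array([.545,-.141])
p=o+.055*u-.054*v; plan(*p,.40,1.5708-.177)
```

```text
[0.47113478 0.32843279 0.40044104]
t 0.95 shift [-0.0833 -0.5389  0.0009] roll 0.2427 F [-0.3  0.7 -0.5] w 0.0855 q7 0.92
```

View pics/w0.png

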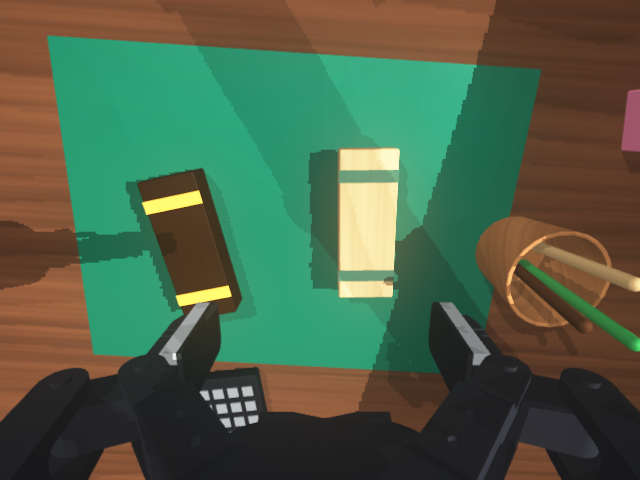

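Run:
```python
from h import *
import pickle
c=pickle.load(open('w0.pkl','rb'))
B=[ray(c,u,v,.032) for u,v in [(339,149.5),(399,149.5),(339,296),(393,296)]]
print(fit([[-.075,-.028],[-.075,.028],[.075,-.028],[.075,.028]],B)); print(np.array(B).round(4))
```

```text
(array([0.48500318, 0.36736478]), np.float64(0.07693635679945907), array([0.00106752, 0.00183759, 0.00168066, 0.0010443 ]))
[[0.4133 0.3342 0.032 ]
 [0.4098 0.389  0.032 ]
 [0.5603 0.3453 0.032 ]
 [0.5566 0.401  0.032 ]]
```

Request:
carry_out(
  moves=[
    [-0.083, -0.539, 0.001, 0.243, 0.04],
    [-0.083, -0.539, 0.001, 0.243, 0.04],
    [-0.083, -0.539, 0.001, 0.243, 0.04],
    [-0.083, -0.539, 0.001, 0.243, 0.04],
    [-0.083, -0.539, 0.001, 0.243, 0.04],
    [-0.083, -0.539, 0.001, 0.243, 0.04],
    [-0.083, -0.539, 0.001, 0.243, 0.04],
    [-0.083, -0.539, 0.001, 0.243, 0.04],
  ],
)

```text
clock: 1.75
tcp_pos: [0.5588, -0.0593, 0.3999]
orientation: [-0.266, -3.13, -0.001]
contact_force: [1.1, 0.7, -0.7]
grip_width: 0.04
gripper_force: 0.0
```

Run:
```python
from h import *
u=np.array([.9844,-.1761]);v=np.array([.1761,.9844]);o=np.array([.545,-.141])
p=o+.05*u-.054*v; plan(*p,.38,1.5708-.177)
```

```text
t 1.75 shift [-0.0497 -0.1372  0.0198] roll 0.0075 F [ 1.1  0.7 -0.7] w 0.04 q7 1.48
```

Request:
carry_out(
  moves=[
    [-0.03, -0.125, 0.02, 0.005, 0.04],
    [-0.03, -0.125, 0.02, 0.005, 0.04],
    [-0.03, -0.125, 0.02, 0.005, 0.04],
    [-0.03, -0.125, 0.02, 0.005, 0.04],
    [-0.03, -0.125, 0.02, 0.005, 0.04],
    [-0.03, -0.125, 0.02, 0.005, 0.04],
    [-0.03, -0.125, 0.02, 0.005, 0.04],
    [-0.03, -0.125, 0.02, 0.005, 0.04],
  ],
)

```text
clock: 2.55
tcp_pos: [0.5669, -0.1863, 0.3801]
orientation: [0.275, 3.129, 0.001]
contact_force: [0.7, -0.9, -0.3]
grip_width: 0.0403
gripper_force: 0.0
```

Run:
```python
from h import *
import pickle
c=snap('wrist','w1.png');pickle.dump(c,open('w1.pkl','wb'))
im=cv2.imread('pics/w1.png');print(r.get_obs()['tcp_pos'])
cv2.imwrite('pics/w1b.png',cv2.resize(im[100:400,150:550],None,fx=2,fy=2,interpolation=cv2.INTER_CUBIC))
```

```text
[ 0.56675464 -0.18663885  0.38013175]
```

View pics/w1b.png

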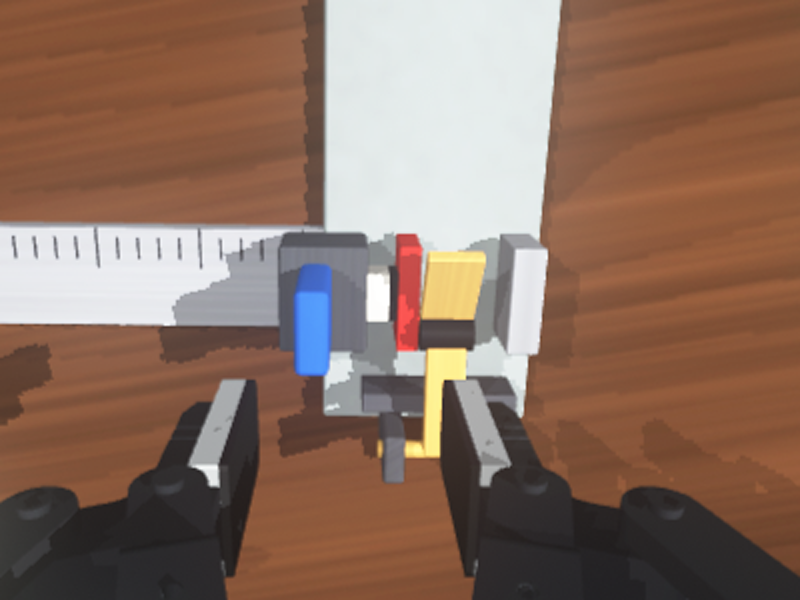

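Run:
```python
from h import *
import pickle
from scipy.optimize import least_squares as ls
c=pickle.load(open('w1.pkl','rb'))
q=lambda P:np.array([[150+(u+.5)/2-.5,100+(v+.5)/2-.5] for u,v in P])
M=np.array([[.13,-.0525,.012],[.13,.0525,.012],[.03,.03,.045],[.08,.03,.045],[.03,.045,.045],[.08,.045,.045]])
P=q([(323,414),(525,416),(513,248),(509,354),(546,248),(538,354)])
T=np.array([[.037,-.007,.088],[.037,.007,.088],[.073,-.007,.088],[.073,.007,.088]])
PT=q([(297,290),(330,290),(296,375),(328,375)])
def W(m,p): 
    a=p[2];Q=np.array([[np.cos(a),-np.sin(a),0],[np.sin(a),np.cos(a),0],[0,0,1]]);return m@Q.T+[p[0],p[1],0]
def res(p): return np.r_[proj(c,W(M,p))-P, proj(c,W(T+[0,p[3],0],p))-PT].ravel()
s=ls(res,[.545,-.141,-.177,-.054],loss='soft_l1');print(s.x.round(4));print(res(s.x).reshape(-1,2).round(1))
print([ray(c,*q([x])[0],.012)[:2].round(4) for x in [(327,0),(323,414),(561,0),(525,416)]])
```

```text
[ 0.547  -0.14   -0.1914 -0.0556]
[[ 1.3  0.5]
 [ 0.5  1.1]
 [-0.  -0.1]
 [-2.6 -0.3]
 [ 0.5  0.2]
 [-0.8 -0. ]
 [-1.2 -0.6]
 [ 0.6 -0.3]
 [-0.5 -0. ]
 [ 1.1  0.3]]
[array([ 0.4654, -0.1786]), array([ 0.6639, -0.2175]), array([ 0.4833, -0.0771]), array([ 0.6832, -0.1136])]
```

```bash
cat >> h.py <<'E'
O=np.array([.546,-.140]);A=-.186;U=np.array([np.cos(A),np.sin(A)]);V=np.array([-U[1],U[0]])
def cal(x,y): return O+x*U+y*V
def incal(): 
    d=r.get_obs()['tcp_pos'][:2]-O; return np.array([d@U,d@V]).round(4)
E
python3 -c "
from h import *
plan(*cal(.055,-.055),.228,np.pi/2+A);print(incal())"
```

```text
t 2.6 shift [-0.0258 -0.0133  0.1521] roll 0.01 F [ 0.8 -0.4 -0.4] w 0.0398 q7 1.72
[ 0.029 -0.042]
```

Request:
carry_out(
  moves=[
    [-0.026, -0.013, 0.0, 0.01, 0.04],
    [-0.026, -0.013, 0.0, 0.01, 0.04],
    [-0.026, -0.013, 0.04, 0.01, 0.04],
    [-0.026, -0.013, 0.08, 0.01, 0.04],
    [-0.026, -0.013, 0.12, 0.01, 0.04],
    [-0.026, -0.013, 0.152, 0.01, 0.04],
    [-0.026, -0.013, 0.152, 0.01, 0.04],
    [-0.026, -0.013, 0.152, 0.01, 0.04],
  ],
)

```text
clock: 3.4
tcp_pos: [0.5899, -0.205, 0.2284]
orientation: [-0.294, -3.127, -0.0]
contact_force: [0.3, -0.9, 2.0]
grip_width: 0.0398
gripper_force: 0.0
```

Request:
carry_out(
  moves=[
    [0, 0, 0, 0, 0.005],
    [0, 0, 0, 0, 0.005],
    [0, 0, 0, 0, 0.005],
    [0, 0, 0, 0, 0.005],
    [0, 0, 0, 0, 0.005],
    [0, 0, 0, 0, 0.005],
    [0, 0, 0, 0, 0.005],
    [0, 0, 0, 0, 0.005],
  ],
  force=40,
)

```text
clock: 4.2
tcp_pos: [0.5907, -0.2055, 0.2303]
orientation: [0.294, 3.124, -0.001]
contact_force: [-1.8, 0.7, 7.6]
grip_width: 0.0137
gripper_force: 40.4
```

```bash
python3 -c "
from h import *
print(incal());plan(*cal(.055,-.105),.228,np.pi/2+A)"
```

```text
[ 0.056  -0.0562]
t 4.2 shift [ 0.0009 -0.0489  0.0023] roll -0.0019 F [-1.8  0.7  7.6] w 0.0137 q7 1.79
```

Request:
carry_out(
  moves=[
    [0, -0.006, 0, 0, 0.005],
    [0, -0.012, 0, 0, 0.005],
    [0, -0.02, 0, 0, 0.005],
    [0, -0.028, 0, 0, 0.005],
    [0, -0.036, 0, 0, 0.005],
    [0, -0.044, 0, 0, 0.005],
    [0, -0.048, 0, 0, 0.005],
    [0, -0.048, 0, 0, 0.005],
  ],
)

```text
clock: 5.0
tcp_pos: [0.5826, -0.2494, 0.2303]
orientation: [0.291, 3.125, 0.007]
contact_force: [-1.1, 10.4, 11.6]
grip_width: 0.0134
gripper_force: 40.9
```

Request:
carry_out(
  moves=[
    [0, 0, 0, 0, 0.04],
    [0, 0, 0, 0, 0.04],
    [0, 0, 0, 0, 0.04],
    [0, 0, 0, 0, 0.04],
    [0, 0, 0, 0, 0.04],
    [0, 0, -0.04, 0, 0.04],
    [0, 0, -0.09, 0, 0.04],
    [0, 0, -0.14, 0, 0.04],
  ],
)

```text
clock: 5.8
tcp_pos: [0.5804, -0.2524, 0.3689]
orientation: [-0.295, -3.126, -0.0]
contact_force: [1.1, 0.0, 0.2]
grip_width: 0.04
gripper_force: 0.0
```

Run:
```python
from h import *
import pickle
print(incal())
c=snap('wrist','w2.png');pickle.dump(c,open('w2.pkl','wb'))
B=np.array([.485,.3674]);a=.073;u=np.array([np.cos(a),np.sin(a)]);p=B-.05*u
plan(*p,.36,np.pi/2+a)
```

```text
[ 0.0546 -0.1041]
t 5.85 shift [0.2611 0.5791 0.0146] roll -0.2619 F [ 2.4 -2.8  5.8] w 0.0401 q7 1.82
```

View pics/w2.png

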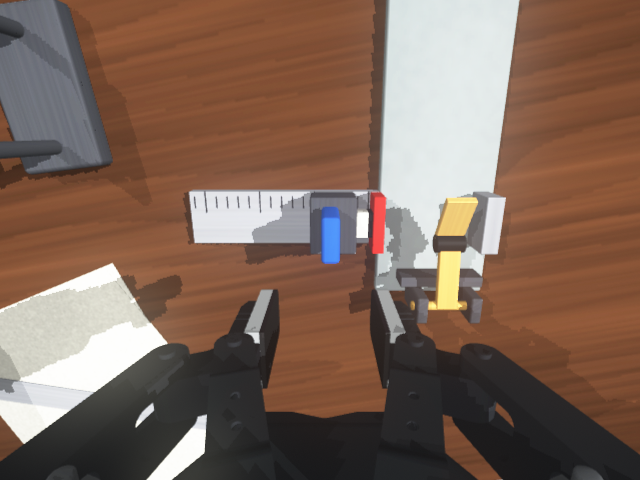

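Request:
carry_out(
  moves=[
    [0.261, 0.579, 0.015, -0.262, 0.08],
    [0.261, 0.579, 0.015, -0.262, 0.08],
    [0.261, 0.579, 0.015, -0.262, 0.08],
    [0.261, 0.579, 0.015, -0.262, 0.08],
    [0.261, 0.579, 0.015, -0.262, 0.08],
    [0.261, 0.579, 0.015, -0.262, 0.08],
    [0.261, 0.579, 0.015, -0.262, 0.08],
    [0.261, 0.579, 0.015, -0.262, 0.08],
  ],
)

```text
clock: 6.65
tcp_pos: [0.4867, 0.1381, 0.3585]
orientation: [-0.116, 3.139, 0.0]
contact_force: [1.5, 0.5, -0.6]
grip_width: 0.08
gripper_force: 0.0
```

Run:
```python
from h import *
import pickle
c=pickle.load(open('w2.pkl','rb'));d=ray(c,331,242,.088)[:2]-O;print('tab',d@U,d@V)
B=np.array([.485,.3674]);a=.073;u=np.array([np.cos(a),np.sin(a)]);p=B-.05*u
plan(*p,.34,np.pi/2+a)
```

```text
tab 0.057223123986082515 -0.0995501814963831
t 6.65 shift [0.0348 0.2289 0.0185] roll 0.0006 F [ 1.5  0.5 -0.6] w 0.08 q7 1.27
```

Request:
carry_out(
  moves=[
    [0.035, 0.229, 0.018, 0.0, 0.08],
    [0.035, 0.229, 0.018, 0.0, 0.08],
    [0.035, 0.229, 0.018, 0.0, 0.08],
    [0.035, 0.229, 0.018, 0.0, 0.08],
    [0.035, 0.229, 0.018, 0.0, 0.08],
    [0.035, 0.229, 0.018, 0.0, 0.08],
    [0.035, 0.229, 0.018, 0.0, 0.08],
    [0.035, 0.229, 0.018, 0.0, 0.08],
  ],
)

```text
clock: 7.45
tcp_pos: [0.4363, 0.3607, 0.3403]
orientation: [-0.113, 3.14, -0.002]
contact_force: [-0.1, -0.6, -0.1]
grip_width: 0.0801
gripper_force: 0.0
```

Run:
```python
from h import *
B=np.array([.485,.3674]);a=.073;u=np.array([np.cos(a),np.sin(a)]);p=B-.05*u
plan(*p,.180,np.pi/2+a)
c=snap('wrist','w3.png')
B4=[B+sx*.075*u+sy*.028*np.array([-u[1],u[0]]) for sx,sy in [(1,1),(1,-1),(-1,-1),(-1,1)]]
im=cv2.imread('pics/w3.png');cv2.polylines(im,[proj(c,[[*b,.032] for b in B4]).round().astype(int).reshape(-1,1,2)],True,(0,0,255),1)
cv2.imwrite('pics/w3b.png',im)
```

```text
t 7.45 shift [0.001  0.0033 0.1603] roll -0.001 F [-0.1 -0.6 -0.1] w 0.0801 q7 0.83
```

View pics/w3b.png

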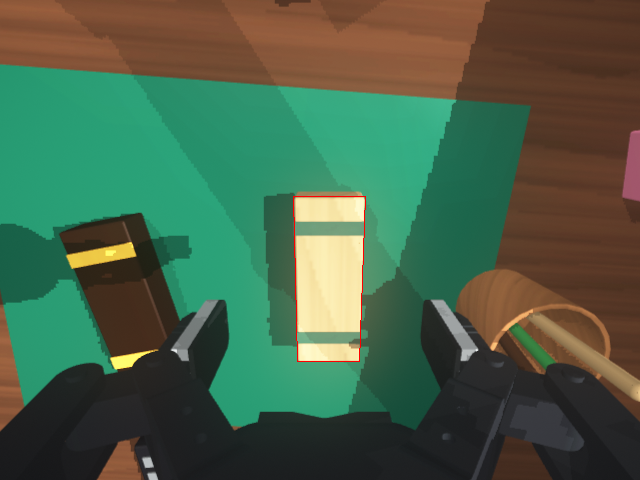

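Request:
carry_out(
  moves=[
    [0.001, 0.003, 0.04, 0, 0.08],
    [0.001, 0.003, 0.08, 0, 0.08],
    [0.001, 0.003, 0.12, 0, 0.08],
    [0.001, 0.003, 0.15, 0, 0.08],
    [0.001, 0.003, 0.164, 0, 0.08],
    [0.001, 0.003, 0.164, 0, 0.08],
    [0.001, 0.003, 0.164, 0, 0.08],
    [0.001, 0.003, 0.164, 0, 0.08],
  ],
)

```text
clock: 8.3
tcp_pos: [0.4352, 0.3656, 0.1783]
orientation: [-0.116, 3.137, 0.003]
contact_force: [0.3, 0.2, 0.2]
grip_width: 0.0801
gripper_force: 0.0
```

Request:
carry_out(
  moves=[
    [0, 0, 0, 0, 0.04],
    [0, 0, 0, 0, 0.04],
    [0, 0, 0, 0, 0.04],
    [0, 0, 0, 0, 0.04],
    [0, 0, 0, 0, 0.04],
    [0, 0, 0, 0, 0.04],
    [0, 0, 0, 0, 0.04],
    [0, 0, 0, 0, 0.04],
  ],
  force=50,
)

```text
clock: 9.1
tcp_pos: [0.4348, 0.3655, 0.178]
orientation: [-0.116, 3.138, 0.002]
contact_force: [-1.9, -1.0, 7.2]
grip_width: 0.0552
gripper_force: 53.0
```

Run:
```python
from h import *
a=.073;u=np.array([np.cos(a),np.sin(a)]);w=np.array([-u[1],u[0]])
s=r.get_obs();d=s['tcp_pos'][:2]-[.485,.3674];print('grasp in block',d@u,d@w,s['tcp_pos'][2])
plan(*(s['tcp_pos'][:2]),.28,np.pi/2+a)
```

```text
grasp in block -0.05018965739629809 0.0017330916506503478 0.17796800806745955
t 9.1 shift [-2.00e-04  1.00e-04 -1.02e-01] roll 0.0008 F [-1.9 -1.   7.2] w 0.0552 q7 0.82
```

Run:
```python
from h import *
plan(.49,.12,.28,np.pi/2-.05)
plan(*cal(-.112,-.005),.26,np.pi/2+A);
```

```text
t 9.1 shift [-0.0371 -0.2487 -0.1023] roll 0.1238 F [-1.9 -1.   7.2] w 0.0552 q7 0.82
t 9.1 shift [ 0.0358 -0.4883 -0.0827] roll 0.2598 F [-1.9 -1.   7.2] w 0.0552 q7 0.82
```

Request:
carry_out(
  moves=[
    [0, 0, -0.03, 0, 0.04],
    [0, 0, -0.07, 0, 0.04],
    [-0.005, -0.03, -0.1, 0.02, 0.04],
    [-0.012, -0.07, -0.1, 0.04, 0.04],
    [-0.02, -0.115, -0.1, 0.06, 0.04],
    [-0.027, -0.16, -0.1, 0.08, 0.04],
    [-0.033, -0.205, -0.1, 0.1, 0.04],
    [-0.037, -0.249, -0.1, 0.124, 0.04],
  ],
)

```text
clock: 9.9
tcp_pos: [0.4898, 0.1177, 0.277]
orientation: [0.08, 3.14, 0.0]
contact_force: [1.1, -0.4, -1.7]
grip_width: 0.0552
gripper_force: 54.0
```

Run:
```python
from h import *
plan(*cal(-.112,-.005),.25,np.pi/2+A);
```

```text
t 9.9 shift [ 0.0425 -0.2444  0.0269] roll 0.1352 F [ 1.1 -0.4 -1.7] w 0.0552 q7 1.19
```

Request:
carry_out(
  moves=[
    [0.006, -0.04, 0, 0.03, 0.04],
    [0.013, -0.085, 0.01, 0.05, 0.04],
    [0.02, -0.13, 0.02, 0.07, 0.04],
    [0.028, -0.175, 0.027, 0.1, 0.04],
    [0.036, -0.215, 0.027, 0.12, 0.04],
    [0.042, -0.244, 0.027, 0.135, 0.04],
    [0.042, -0.244, 0.027, 0.135, 0.04],
    [0.042, -0.244, 0.027, 0.135, 0.04],
  ],
)

```text
clock: 10.7
tcp_pos: [0.4354, -0.1224, 0.2498]
orientation: [0.292, 3.128, 0.0]
contact_force: [-0.5, 0.8, -1.3]
grip_width: 0.0553
gripper_force: 54.1
```

Run:
```python
from h import *
plan(*cal(-.112,-.005),.195,np.pi/2+A);print(incal())
ct=r.calibration('top');b=r.grab_frame('top')
a=r.grab_frame('wrist')
cr=b[165:265,350:450]
cv2.imwrite('pics/m1.png',np.hstack([a[::1,200:600],cv2.resize(cr,(400,480),interpolation=cv2.INTER_CUBIC)])[:,:,::-1])
```

```text
t 10.7 shift [ 0.0001 -0.0019  0.0548] roll -0.0004 F [-0.5  0.8 -1.3] w 0.0553 q7 1.6
[-0.1119 -0.0031]
```

View pics/m1.png

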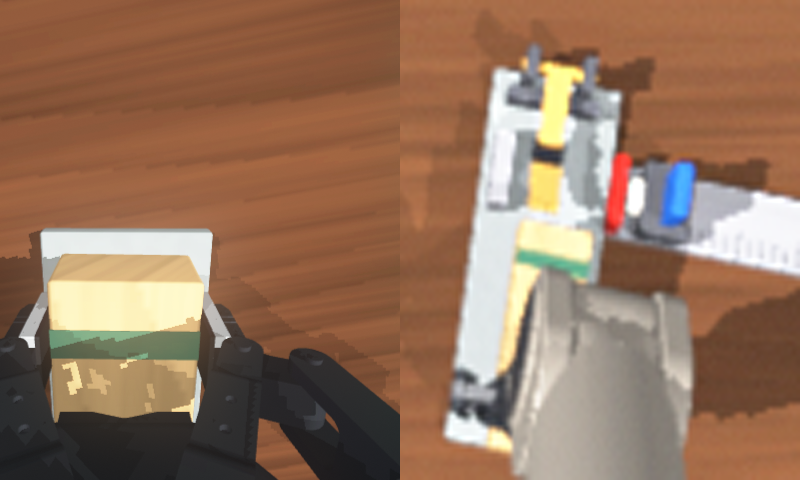

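Run:
```python
from h import *
c=r.calibration('top')
for u,v in [(520,222),(592,235)]:
    d=ray(c,350+(u-400)/4-.4,165+v/4.8-.4,.104)[:2]-O;print(d@U,d@V)
plan(*cal(-.112,-.005),.191,np.pi/2+A)
```

```text
0.009404084936495433 0.02430437170965394
0.010329980978796926 -0.03190274046180692
t 10.8 shift [ 0.0004 -0.0034  0.0587] roll 0.0028 F [-0.2 -0.4 -1.7] w 0.0551 q7 1.6
```

Request:
carry_out(
  moves=[
    [0, -0.002, 0.015, 0, 0.04],
    [0, -0.002, 0.03, 0, 0.04],
    [0, -0.002, 0.042, 0, 0.04],
    [0, -0.002, 0.05, 0, 0.04],
    [0, -0.002, 0.055, 0, 0.04],
    [0, -0.002, 0.058, 0, 0.04],
    [0, -0.002, 0.059, 0, 0.04],
    [0, -0.002, 0.059, 0, 0.04],
  ],
)

```text
clock: 11.6
tcp_pos: [0.4354, -0.124, 0.1907]
orientation: [0.29, 3.128, 0.0]
contact_force: [-0.2, 0.6, -0.7]
grip_width: 0.0553
gripper_force: 54.1
```

Run:
```python
from h import *
print(incal(),r.get_obs()['tcp_pos']);plan(*cal(-.023,-.005),.190,np.pi/2+A);
```

```text
[-0.1117 -0.0047] [ 0.4353882  -0.12399715  0.19066931]
t 11.6 shift [-0.0887 -0.0004  0.0007] roll 0.0011 F [-0.2  0.6 -0.7] w 0.0553 q7 1.63
```

Request:
carry_out(
  moves=[
    [-0.01, 0, 0, 0, 0.04],
    [-0.02, 0, 0, 0, 0.04],
    [-0.03, 0, 0.001, 0, 0.04],
    [-0.04, 0, 0.001, 0, 0.04],
    [-0.05, 0, 0.001, 0, 0.04],
    [-0.06, 0, 0.001, 0, 0.04],
    [-0.07, 0, 0.001, 0, 0.04],
    [-0.07, 0, 0.001, 0, 0.04],
  ],
)

```text
clock: 12.4
tcp_pos: [0.5023, -0.137, 0.1893]
orientation: [-0.291, -3.122, -0.001]
contact_force: [0.1, 0.2, -3.7]
grip_width: 0.0552
gripper_force: 54.7
```

Request:
carry_out(
  moves=[
    [-0.004, 0, 0, 0, 0.04],
    [-0.008, 0, 0, 0, 0.04],
    [-0.012, 0, 0, 0, 0.04],
    [-0.014, 0, 0, 0, 0.04],
    [-0.016, 0, 0, 0, 0.04],
    [-0.018, 0, 0, 0, 0.04],
    [-0.018, 0, 0, 0, 0.04],
    [-0.018, 0, 0, 0, 0.04],
  ],
)

```text
clock: 13.2
tcp_pos: [0.5215, -0.14, 0.1892]
orientation: [-0.289, -3.125, -0.001]
contact_force: [-6.2, 1.5, 4.4]
grip_width: 0.0551
gripper_force: 55.7
```

Run:
```python
from h import *
print(incal(),r.get_obs()['tcp_pos']);plan(*cal(-.020,-.005),.190,np.pi/2+A);
```

```text
[-0.0241 -0.0045] [ 0.5214736  -0.14000786  0.18917119]
t 13.2 shift [-0.0041 -0.0005 -0.0008] roll 0.0014 F [-6.2  1.5  4.4] w 0.0551 q7 1.63
```

Request:
carry_out(
  moves=[
    [-0.002, 0, 0, 0, 0.04],
    [-0.003, 0, 0, 0, 0.04],
    [-0.004, 0, 0, 0, 0.04],
    [-0.004, 0, 0, 0, 0.04],
    [-0.004, 0, 0, 0, 0.04],
    [-0.004, 0, 0, 0, 0.04],
    [-0.004, 0, 0, 0, 0.04],
    [-0.004, 0, 0, 0, 0.04],
  ],
)

```text
clock: 14.0
tcp_pos: [0.5253, -0.1407, 0.1892]
orientation: [-0.289, -3.125, -0.001]
contact_force: [-7.2, 1.5, 4.3]
grip_width: 0.0548
gripper_force: 55.8
```

Run:
```python
from h import *
print(incal(),r.get_obs()['tcp_pos']);plan(*cal(-.020,-.005),.190,np.pi/2+A);
```

```text
[-0.0202 -0.0045] [ 0.52532618 -0.14072313  0.18917204]
t 14.0 shift [-0.0002 -0.0005 -0.0008] roll 0.0013 F [-7.2  1.5  4.3] w 0.0548 q7 1.63
```

Request:
carry_out(
  moves=[
    [0, 0, 0, 0, 0.075],
    [0, 0, 0, 0, 0.075],
    [0, 0, 0, 0, 0.075],
    [0, 0, 0, 0, 0.075],
    [0, 0, 0, 0, 0.075],
    [0, 0, -0.03, 0, 0.075],
    [0, 0, -0.08, 0, 0.075],
    [0, 0, -0.12, 0, 0.075],
  ],
)

```text
clock: 14.8
tcp_pos: [0.5258, -0.141, 0.3114]
orientation: [0.29, 3.128, -0.0]
contact_force: [0.7, -0.0, -0.3]
grip_width: 0.0749
gripper_force: 0.0
```

Request:
carry_out(
  moves=[
    [-0.03, -0.02, -0.04, 0, 0.04],
    [-0.03, -0.02, -0.08, 0, 0.04],
    [-0.03, -0.02, -0.08, 0, 0.04],
    [-0.03, -0.02, -0.08, 0, 0.04],
    [-0.03, -0.02, -0.08, 0, 0.04],
    [-0.03, -0.02, -0.08, 0, 0.04],
    [-0.03, -0.02, -0.08, 0, 0.04],
    [-0.03, -0.02, -0.08, 0, 0.04],
  ],
)

```text
clock: 15.6
tcp_pos: [0.5513, -0.1659, 0.3887]
orientation: [-0.29, -3.127, -0.0]
contact_force: [0.8, 0.6, -0.1]
grip_width: 0.04
gripper_force: 0.0
```

Run:
```python
from h import *
import pickle
c=snap('wrist','w4.png');pickle.dump(c,open('w4.pkl','wb'));print(r.get_obs()['tcp_pos'])
im=cv2.imread('pics/w4.png')
cv2.imwrite('pics/w4b.png',cv2.resize(im[100:400,150:550],None,fx=2,fy=2,interpolation=cv2.INTER_CUBIC))
```

```text
[ 0.55139264 -0.16594664  0.38891502]
```

View pics/w4b.png

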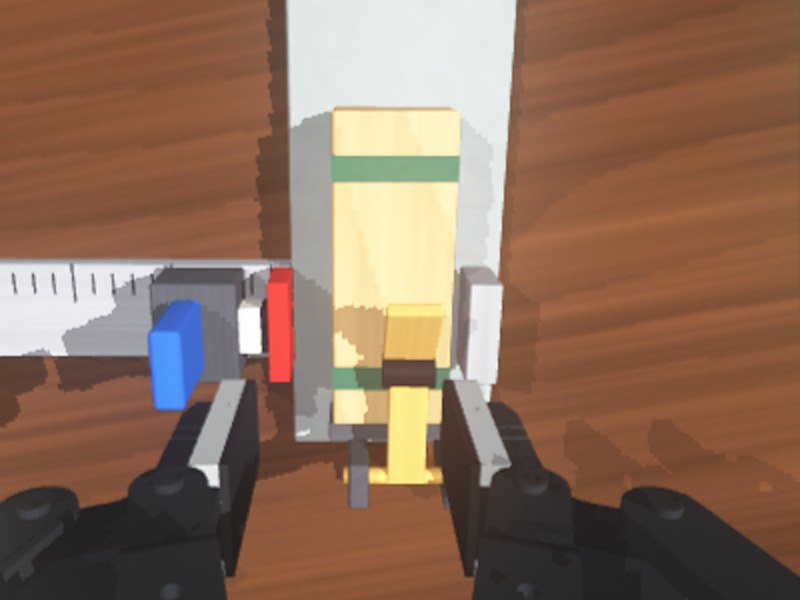

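Run:
```python
from h import *
import pickle
c=pickle.load(open('w4.pkl','rb'))
q=lambda u,v:(150+(u+.5)/2-.5,100+(v+.5)/2-.5)
W=[]
for u,v,z in [(333,110,.044),(460,110,.044),(333,423,.044),(443,423,.044),(292,441,.012),(464,282,.045),(168,370,.088)]:
    d=ray(c,*q(u,v),z)[:2]-O;W.append([d@U,d@V]);print((u,v),np.round(W[-1],4))
print(fit([[-.075,-.028],[-.075,.028],[.075,-.028],[.075,.028]],W[:4]))
plan(*cal(.055,-.0996),.230,np.pi/2+A);print(incal())
```

```text
(333, 110) [-0.0459 -0.032 ]
(460, 110) [-0.0461  0.0224]
(333, 423) [ 0.103  -0.0325]
(443, 423) [0.1028 0.0212]
(292, 441) [ 0.131  -0.0556]
(464, 282) [0.0306 0.0277]
(168, 370) [ 0.0557 -0.099 ]
(array([ 0.02847058, -0.00522122]), np.float64(-0.004793949656766643), array([0.00116465, 0.00079786, 0.00110445, 0.00145024]))
t 15.65 shift [-0.045  -0.0752  0.1589] roll 0.0013 F [ 0.1 -0.7 -0.7] w 0.04 q7 1.63
[ 0.0101 -0.0245]
```

Request:
carry_out(
  moves=[
    [-0.03, -0.05, 0, 0, 0.04],
    [-0.045, -0.075, 0, 0, 0.04],
    [-0.045, -0.075, 0.04, 0, 0.04],
    [-0.045, -0.075, 0.08, 0, 0.04],
    [-0.045, -0.075, 0.12, 0, 0.04],
    [-0.045, -0.075, 0.158, 0, 0.04],
    [-0.045, -0.075, 0.158, 0, 0.04],
    [-0.045, -0.075, 0.158, 0, 0.04],
  ],
)

```text
clock: 16.45
tcp_pos: [0.5821, -0.2481, 0.2317]
orientation: [-0.29, -3.127, -0.0]
contact_force: [0.2, -0.5, 1.0]
grip_width: 0.0399
gripper_force: 0.0
```

Request:
carry_out(
  moves=[
    [0, 0, 0, 0, 0.005],
    [0, 0, 0, 0, 0.005],
    [0, 0, 0, 0, 0.005],
    [0, 0, 0, 0, 0.005],
    [0, 0, 0, 0, 0.005],
    [0, 0, 0, 0, 0.005],
    [0, 0, 0, 0, 0.005],
    [0, 0, 0, 0, 0.005],
  ],
  force=40,
)

```text
clock: 17.25
tcp_pos: [0.5829, -0.2485, 0.2341]
orientation: [0.29, 3.124, -0.001]
contact_force: [-1.2, -0.2, 7.6]
grip_width: 0.0136
gripper_force: 40.1
```

Run:
```python
from h import *
print(incal());plan(*cal(.055,-.078),.230,np.pi/2+A);print(r.get_obs()['contact_force'][:2]@V)
```

```text
[ 0.0563 -0.0998]
t 17.25 shift [0.0013 0.0218 0.0041] roll 0.0008 F [-1.2 -0.2  7.6] w 0.0136 q7 1.8
-0.410484098233809
```

Request:
carry_out(
  moves=[
    [0, 0.003, 0, 0, 0.005],
    [0, 0.006, 0, 0, 0.005],
    [0, 0.009, 0, 0, 0.005],
    [0, 0.012, 0, 0, 0.005],
    [0, 0.015, 0, 0, 0.005],
    [0, 0.018, 0, 0, 0.005],
    [0, 0.02, 0, 0, 0.005],
    [0, 0.02, 0, 0, 0.005],
  ],
)

```text
clock: 18.05
tcp_pos: [0.5855, -0.2333, 0.2342]
orientation: [0.295, 3.123, -0.011]
contact_force: [-0.1, -12.3, 2.0]
grip_width: 0.0135
gripper_force: 39.8
```

Run:
```python
from h import *
print(incal());print(r.get_obs()['contact_force'][:2]@V)
```

```text
[ 0.0561 -0.0844]
-12.103998731488039
```

Request:
carry_out(
  moves=[
    [0, 0.002, 0, 0, 0.005],
    [0, 0.004, 0, 0, 0.005],
    [0, 0.006, 0, 0, 0.005],
    [0, 0.008, 0, 0, 0.005],
    [0, 0.009, 0, 0, 0.005],
    [0, 0.01, 0, 0, 0.005],
    [0, 0.01, 0, 0, 0.005],
    [0, 0.01, 0, 0, 0.005],
  ],
)

```text
clock: 18.85
tcp_pos: [0.5871, -0.2248, 0.2342]
orientation: [0.297, 3.122, -0.013]
contact_force: [0.1, -15.0, 1.7]
grip_width: 0.0132
gripper_force: 39.7
```

```bash
cat >> h.py <<'E'
def tab():
    s=r.get_obs();g=s['tcp_pos']+R(s['orientation'])@[0,0,.155];d=g[:2]-O
    print('tab',(d@U).round(4),(d@V).round(4),'jaw',round(-.017-d@V,4),'F',(s['contact_force'][:2]@V).round(2),'tcp',incal(),'t',round(s['clock'],2))
E
python3 -c "
from h import *
tab()"
```

```text
tab 0.057 -0.077 jaw 0.06 F -14.71 tcp [ 0.0561 -0.0758] t 18.85
```

Request:
carry_out(
  moves=[
    [0, 0.001, 0, 0, 0.005],
    [0, 0.002, 0, 0, 0.005],
    [0, 0.003, 0, 0, 0.005],
    [0, 0.004, 0, 0, 0.005],
    [0, 0.005, 0, 0, 0.005],
    [0, 0.005, 0, 0, 0.005],
    [0, 0.005, 0, 0, 0.005],
    [0, 0.005, 0, 0, 0.005],
  ],
)

```text
clock: 19.65
tcp_pos: [0.588, -0.2202, 0.2341]
orientation: [0.297, 3.122, -0.013]
contact_force: [-0.5, -15.6, 1.8]
grip_width: 0.0136
gripper_force: 39.7
```

```bash
python3 -c "
from h import *
tab()"
```

```text
tab 0.057 -0.0723 jaw 0.0553 F -15.46 tcp [ 0.0561 -0.071 ] t 19.65
```

Request:
carry_out(
  moves=[
    [0, 0.001, 0, 0, 0.005],
    [0, 0.0015, 0, 0, 0.005],
    [0, 0.002, 0, 0, 0.005],
    [0, 0.0025, 0, 0, 0.005],
    [0, 0.003, 0, 0, 0.005],
    [0, 0.003, 0, 0, 0.005],
    [0, 0.003, 0, 0, 0.005],
    [0, 0.003, 0, 0, 0.005],
  ],
)

```text
clock: 20.45
tcp_pos: [0.5885, -0.2173, 0.2341]
orientation: [0.298, 3.122, -0.013]
contact_force: [-1.1, -15.2, 2.1]
grip_width: 0.0134
gripper_force: 39.7
```

```bash
python3 -c "
from h import *
tab()"
```

```text
tab 0.057 -0.0694 jaw 0.0524 F -15.13 tcp [ 0.0561 -0.0681] t 20.45
```

Request:
carry_out(
  moves=[
    [0, 0.001, 0, 0, 0.005],
    [0, 0.0015, 0, 0, 0.005],
    [0, 0.002, 0, 0, 0.005],
    [0, 0.002, 0, 0, 0.005],
    [0, 0.002, 0, 0, 0.005],
    [0, 0.002, 0, 0, 0.005],
    [0, 0.002, 0, 0, 0.005],
    [0, 0.002, 0, 0, 0.005],
  ],
)

```text
clock: 21.25
tcp_pos: [0.5888, -0.2158, 0.2341]
orientation: [0.298, 3.122, -0.014]
contact_force: [-1.5, -17.3, 1.9]
grip_width: 0.0134
gripper_force: 39.7
```

```bash
python3 -c "
from h import *
tab()"
```

```text
tab 0.057 -0.068 jaw 0.051 F -17.27 tcp [ 0.0561 -0.0666] t 21.25
```

Request:
carry_out(
  moves=[
    [0, 0.0005, 0, 0, 0.005],
    [0, 0.001, 0, 0, 0.005],
    [0, 0.0015, 0, 0, 0.005],
    [0, 0.0015, 0, 0, 0.005],
    [0, 0.0015, 0, 0, 0.005],
    [0, 0.0015, 0, 0, 0.005],
    [0, 0.0015, 0, 0, 0.005],
    [0, 0.0015, 0, 0, 0.005],
  ],
)

```text
clock: 22.05
tcp_pos: [0.5889, -0.2148, 0.2342]
orientation: [0.299, 3.122, -0.015]
contact_force: [-1.1, -17.8, 2.2]
grip_width: 0.0133
gripper_force: 39.8
```

```bash
python3 -c "
from h import *
tab()"
```

```text
tab 0.057 -0.067 jaw 0.05 F -17.65 tcp [ 0.056  -0.0656] t 22.05
```

Request:
carry_out(
  moves=[
    [0, -0.0015, 0, 0, 0.005],
    [0, -0.003, 0, 0, 0.005],
    [0, -0.0045, 0, 0, 0.005],
    [0, -0.005, 0, 0, 0.005],
    [0, -0.005, 0, 0, 0.04],
    [0, -0.005, 0, 0, 0.04],
    [0, -0.005, 0, 0, 0.04],
    [0, -0.005, 0, 0, 0.04],
  ],
)

```text
clock: 22.85
tcp_pos: [0.5888, -0.2116, 0.2316]
orientation: [0.289, 3.128, 0.001]
contact_force: [-0.4, 0.4, -0.7]
grip_width: 0.04
gripper_force: 0.0
```

Request:
carry_out(
  moves=[
    [0, 0, 0, 0, 0.04],
    [0, 0, 0, 0, 0.04],
    [0, 0, -0.03, 0, 0.04],
    [0, 0, -0.07, 0, 0.04],
    [0, 0, -0.11, 0, 0.04],
    [0.0, 0.03, -0.14, 0, 0.04],
    [0.0, 0.03, -0.14, 0, 0.04],
    [0.0, 0.03, -0.14, 0, 0.04],
  ],
)

```text
clock: 23.65
tcp_pos: [0.5944, -0.1818, 0.372]
orientation: [0.287, 3.127, 0.0]
contact_force: [-0.4, -0.1, 0.3]
grip_width: 0.0398
gripper_force: 0.0
```

Run:
```python
from h import *
import pickle
c=snap('wrist','w5.png');pickle.dump(c,open('w5.pkl','wb'));tab()
im=cv2.imread('pics/w5.png')
p=proj(c,[[*cal(.055,-.01),.045]])[0].astype(int);print(p)
x0=min(max(p[0]-100,0),440);y0=max(p[1]-75,0);print(x0,y0)
cv2.imwrite('pics/w5b.png',cv2.resize(im[y0:y0+150,x0:x0+200],None,fx=4,fy=4,interpolation=cv2.INTER_CUBIC))
```

```text
tab 0.0547 -0.0332 jaw 0.0162 F -0.39 tcp [ 0.0548 -0.0331] t 23.7
[350 221]
250 146
```

View pics/w5b.png

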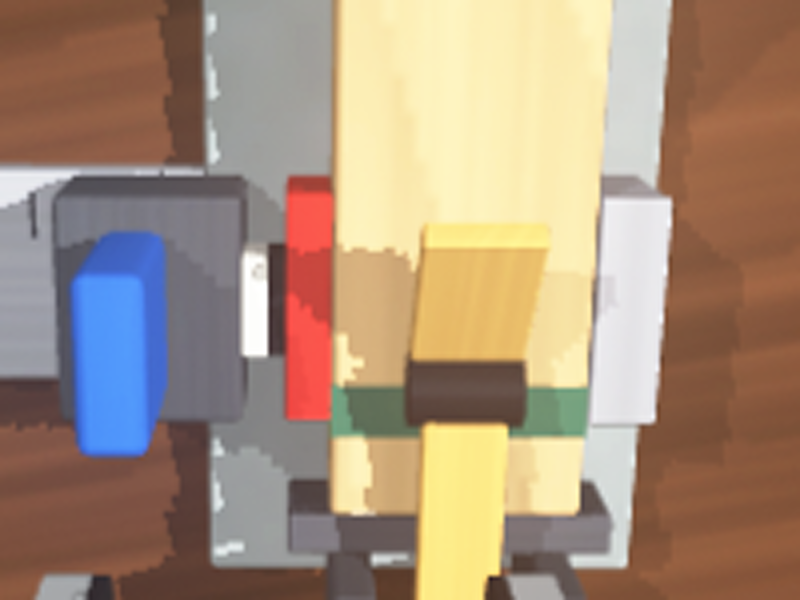

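```bash
python3 -c "
from bench import r
print(r.hand_in())"
```

```text
the job is handed in; nothing more can be done
None
```

The job is handed in at about 24 s on the clock; no verdict came back. The last picture shows the pale block flat under the hold-down, at or within a couple of millimetres of the end stop and against the fixed jaw. About 5.5 mm of white shows on the stem, so the anvil is pressed roughly 4.5 mm. The jaw is at about 51 mm, and the gripper is released and clear.

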